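Fit the trim cover, lock its quarter-turn fastener and hold it pressed home

TASK

Pick up the black cover panel with the bar handle and lay it on the sloped trim frame so that the frame's winged quarter-turn fastener comes up through the panel's slot. Then turn the fastener clockwise a quarter turn, until the groove on its wing lines up with the two index lines on the panel, and finally press the panel down against the lifting strips until it is flush on the frame all over, and finish while still holding it pressed there. Leave the jar, cup, brush and wrench where they are.

Things in the scene. Friction and masses are not known exactly. Their poses are not given: they have to be found in the camera images.
- panel_grip (a point): Loose black panel, 110 (x) by 240 (y) by 6 mm, 0.24 to 0.36 kg, flat on the bench at the start. The point is the panel's centre, amid its fixed aluminium bar handle (14 mm in x, 50 mm in y, rising 32 mm from the panel's upper face), 26 mm above the panel's underside. z is the panel's upward normal.
- panel_slot (a point): Centre of the panel's through slot, 48 mm (x) by 22 mm (y), 80 mm from the panel's centre towards its -y end, at the level of the upper face; axes as the panel's. On both sides of the slot, 28 mm from this point, an engraved index line 12 mm long runs along the panel's y.
- rim: Grey trim frame, 134 (x) by 264 (y) mm, fixed on a wooden jig; origin at the centre of the upper face of its rim, 78 mm above the bench, z square to that face (sloped 12 degrees, -x edge lower). Along the lower edge stands a lip 8 mm high, its inner side at x = -62 mm. The rim bars are about 30 mm wide round an open window.
- panel_home (a point): Where the panel's handle point (panel_grip) comes when the panel is on the frame and flush: over the centre of rim, 26 mm along its z, panel axes parallel to the frame's (about 5 mm of play each way). Unpressed on the strips, the panel rests about 3 mm higher.
- fastener_grip (a point): Winged fastener on the frame at x = 0, y = -80 mm of rim. Steel wing 40 mm long (its own x), 10 mm thick (its own y), from 13 to 41 mm above the rim's face, on a 9 mm round neck; a dark groove runs along its top. The point is on its turning axis, 31 mm above the rim's face; z is the axis.
- fastener (a joint): Angle of the wing, rad, growing clockwise seen from above. 0: wing along the frame's x, fits through the panel's slot. 1.57: wing along the frame's y, across the slot, groove in line with the index lines, panel locked. Starts between -0.05 and 0.15, has stops at -0.2 and 1.85, stays where it is left (friction 0.06 N m).
- strip_near (a joint): Sprung rubber-faced lifting strip across the frame at y = -110 mm of rim (84 mm long in x, 10 mm wide); m pressed down. 0: standing 5 mm above the rim; 0.005: flush with the rim. Spring 900 N/m.
- strip_far (a joint): The same lifting strip at y = +110 mm. Together the two need about 9 N along the frame's normal at flush, of which the panel's own weight gives about 3 N. The fastener leaves play, so only a push keeps the panel flush.
- jar: Bystander: blue jar with lid, 64 mm wide, 100 mm tall. Leave it alone.
- cup: Bystander: amber glue cup, 72 mm wide, 80 mm tall. Leave it alone.
- brush: Bystander: flat brush with blue handle lying down. Leave it alone.
- wrench: Bystander: steel wrench lying down. Leave it alone.

How it is judged:
By the outcome, as a careful person would: the job done as asked, in the order asked, and still so for the second after the job is handed in, while the arm keeps its last pose, push and grip.
It also fails if it takes over 67 s, if anything falls off the work surface, if the arm or the gripper's body presses on something with over 40 N, if the wrist force passes 120 N, or if a joint passes its speed limit or range.

ROBOT

A 6-joint arm with a two-finger parallel gripper is mounted at the origin on the work surface. World frame = base frame: x ahead of the robot, y to its left, z up, the work surface at z = 0. Lengths are in m, angles in rad, forces in N, time in s.
With the tool pointing down it reaches from about 0.35 to 0.85 m from the base axis. Payload 8.1 kg.
Tool frame: the origin (TCP) lies between the finger pads; the fingertips stand nose_length ahead of it and the grasp point (between the pads) lies 2 mm behind it (nose_length is the distance from the TCP to the fingertips, in m); z points along the fingers, x is the direction in which the jaws open and shut, and the axes are right-handed (so a half turn about z gives the same grasp; the last joint's range is limited). The gripper opens to 93 mm and grips with 3 to 60 N. Pads are 15 mm wide; open, the fingers measure 128 mm over their backs; the gripper's body (75 mm by 188 mm) begins 65 mm behind the grasp point.
Start: joints at [1.021, 0.13, 1.488, -0, 1.523, -0.085], TCP at [0.269, 0.536, 0.236] pointing down, gripper open.
Joint ranges: [-2.96, 2.96], [-0.89, 2.26], [0.02, 2.5], [-1.34, 4.48], [0, 2.73], [-2.66, 2.66]. Speed limits (rad/s): [2.39, 2.39, 2.79, 3.14, 3.14, 3.14].

INTERFACE

Orientations are given as a rotation vector (axis times angle).
In Python, from plant import * gives the robot as it stands.
- The arm moves only by the tool carry_out, never from a script. Its argument "steps" is a list of rows, each an object with "xyz": the shift along the world's x, y, z in cm, a list of three; "rot": the turn, a rotation vector about the world's x, y, z in degrees, a list of three. In form: [{"xyz": [tx, ty, tz], "rot": [rx, ry, rz]}, ...]. A call has 1 to 10 rows; each row is the pose to reach, as a shift and turn from the pose commanded when the call began; what a row does not reach only later rows make up. A row lasts 1/10 s, in which the tool goes at most 50 mm and 8.59 degrees, less where a joint would pass 70% of its speed; a pose out of reach is approached as far as the arm can. A call with a gripper value outside its range is refused whole. "grip" is the opening, from 0 (shut) to 1 (fully open), set as the call begins (left out, the last holds). The fingers move at their own pace and stop on an object; "force" is the grip in N (left out, the last holds). Time passes only in rows, so rows that repeat a pose let the fingers close. It gives the time, the measured TCP pose, the force and the opening at its end, in the units of the state.
- read_state(): the state, without advancing time (a new reading comes with each control period).
- read_camera(name): name is "side" or "top"; returns the picture (384x512x3 uint8, red, green, blue); there is no depth.
- calibration(name): a dict with "fov_y" (degrees; the focal length in pixels is half the picture's height over the tangent of half this angle, whatever the lens; pixels are square), "cx", "cy" (the principal point, pixels), "dist_coeffs" ([k1, k2, p1, p2, k3] as OpenCV has them; the pictures are not rectified), "xyz" and "attitude" of the camera in the world. Camera axes: x right, y down, z forward; pixel columns grow to the right and rows downward; lengths in m; the calibration is good to about 2 mm. A picture is of the moment at which its call begins. calibration takes no time and is no camera call.
- close_job(): hands the job in, once; it reports no verdict.
The state is a dict: "t": time; "q": joint angles; "dq": joint speeds; "joint_torque": joint torques, N m; "tool_pos": TCP position; "orientation": TCP orientation; "force": force on the tool from outside, world axes, zero at the start; "wrist_torque": the same for the moment, N m; "opening": finger opening in m.
Only numpy, scipy, OpenCV 4.12 (cv2) and the standard library are available. Lean on these libraries where they do the work, as an engineer would, in place of code of your own. Each camera call takes 0.05 s, during which the arm holds its last target.

## Working session

There is one attempt and no reset: what is moved stays moved. The work goes in short steps, Python scripts to look and compute and a tool call to move; the robot and the scene stay as the last step left them, time stands still between calls to the robot, and variables do not carry over. Pictures are saved under pics/ and viewed, and the job is handed in when it is done.

Besides the shell and the picture viewer there is one more tool, called after "Call:" as name(argument=value, ...) on one line, values as JSON. carry_out: Moves the arm, as the interface text tells. Its arguments: {"type":"object","properties":{"steps":{"type":"array","items":{"type":"object","properties":{"xyz":{"type":"array","items":{"type":"number"}},"rot":{"type":"array","items":{"type":"number"}}}}},"grip":{"type":"number"},"force":{"type":"number"}},"required":["steps"]}

```bash
ls; mkdir -p pics; python3 - <<'E'
from plant import *
import cv2
print(read_state())
try: print(nose_length)
except Exception as e: print(e)
for n in("side","top"):
    print(n,calibration(n)); cv2.imwrite(f"pics/{n}0.png",read_camera(n)[:,:,::-1])
E
```

```text
pics
{'t': 0.0, 'q': array([ 1.02062220e+00,  1.31162579e-01,  1.48928780e+00,  2.09013541e-06,
        1.52299929e+00, -8.54011927e-02]), 'dq': array([ 1.23211614e-03, -1.48897552e-03, -3.92784687e-05,  1.42444442e-04,
       -1.30504386e-03,  1.67398401e-03]), 'joint_torque': array([ 2.46039199e-04, -5.59853339e+01, -4.91746008e+01,  7.66873872e-02,
        3.57528264e-02, -1.77279449e-04]), 'tool_pos': array([0.26862597, 0.53589788, 0.2345819 ]), 'orientation': array([ 2.67261568e+00,  1.64968969e+00, -2.60462811e-03]), 'force': array([-0.1450388 , -0.39960313,  0.37999566]), 'wrist_torque': array([0.02766908, 0.0039117 , 0.00412714]), 'opening': 0.09321973546233087}
0.017
side {'fov_y': 57.16378855646277, 'cx': 258.8257948785858, 'cy': 196.48908591572913, 'dist_coeffs': array([-0.08227299,  0.        ,  0.        ,  0.        ,  0.        ]), 'xyz': array([0.24311366, 0.56712372, 0.54685512]), 'attitude': array([-0.69832604,  2.42934221, -1.39916932])}
top {'fov_y': 56.31403658566161, 'cx': 255.4022001267775, 'cy': 191.26097983075036, 'dist_coeffs': array([-0.11616966,  0.        ,  0.        ,  0.        ,  0.        ]), 'xyz': array([ 0.46690177, -0.07821438,  1.09184266]), 'attitude': array([-2.10336169,  2.15132641, -0.16145148])}
```

View pics/top0.png

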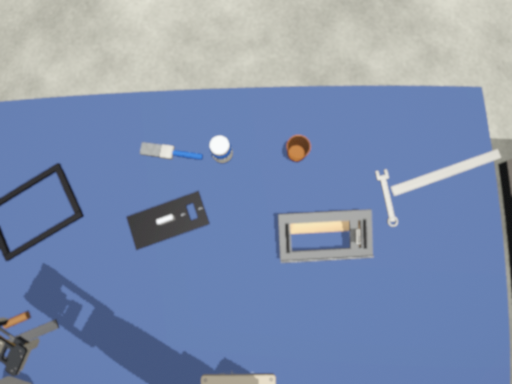

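View pics/side0.png

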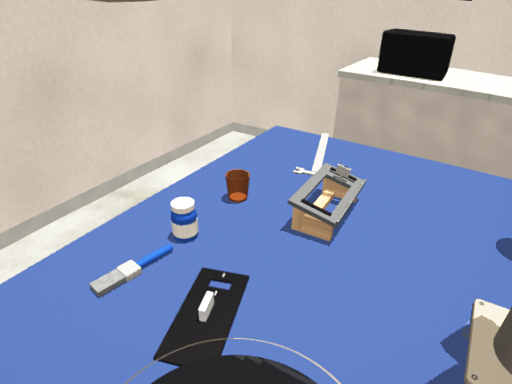

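The top view has the panel at about (168,220), its slot to the right at (192,212). The frame is at about (325,236) with the fastener at its right end (356,236). Next I'll zoom in and measure.

```bash
cat > h.py <<'E'
import numpy as np, cv2
from scipy.spatial.transform import Rotation as R
from plant import *
def cam(n):
    c=calibration(n); f=192/np.tan(np.radians(c['fov_y']/2))
    K=np.array([[f,0,c['cx']],[0,f,c['cy']],[0,0,1.]]); return K,np.array(c['dist_coeffs']),R.from_rotvec(c['attitude']).as_matrix(),np.array(c['xyz'])
def ray(n,uv):
    K,d,Rm,p=cam(n); x=cv2.undistortPoints(np.array(uv,float).reshape(-1,1,2),K,d)[:,0]
    return p,np.c_[x,np.ones(len(x))]@Rm.T
def onplane(n,uv,p0,nrm=(0,0,1)):
    p,v=ray(n,uv); nrm=np.array(nrm); t=((np.array(p0)-p)@nrm)/(v@nrm); return p+t[:,None]*v
def onz(n,uv,z): return onplane(n,uv,[0,0,z])
def proj(n,P):
    K,d,Rm,p=cam(n); P=np.atleast_2d(P); return cv2.projectPoints(P,cv2.Rodrigues(Rm.T)[0],-Rm.T@p,K,d)[0][:,0]
def tri(uvt,uvs):
    p1,v1=ray('top',[uvt]);p2,v2=ray('side',[uvs]);v1=v1[0]/np.linalg.norm(v1);v2=v2[0]/np.linalg.norm(v2)
    A=np.c_[v1,-v2]; s=np.linalg.lstsq(A,p2-p1,rcond=None)[0]; a=p1+s[0]*v1;b=p2+s[1]*v2
    return (a+b)/2,np.linalg.norm(a-b)
def crop(im,x0,y0,x1,y1,s,fn): cv2.imwrite(fn,cv2.resize(im[y0:y1,x0:x1],None,fx=s,fy=s,interpolation=cv2.INTER_CUBIC))
E
python3 - <<'E'
from h import *
t=cv2.imread('pics/top0.png');s=cv2.imread('pics/side0.png')
crop(t,120,185,220,255,8,'pics/c1.png');crop(t,270,200,380,270,7,'pics/c2.png')
crop(s,280,155,380,245,6,'pics/c3.png');crop(s,155,260,260,370,5,'pics/c4.png')
hsv=cv2.cvtColor(t,cv2.COLOR_BGR2HSV)
m=((hsv[...,2]<60)).astype(np.uint8); m[:, :120]=0;m[:,220:]=0;m[:180]=0;m[260:]=0
c=max(cv2.findContours(m,0,2)[0],key=cv2.contourArea); r=cv2.minAreaRect(c);b=cv2.boxPoints(r);print(r,b)
P=onz('top',b,0.006);print(P,[np.linalg.norm(P[i]-P[i-1]) for i in range(4)],P.mean(0))
E
```

```text
Traceback (most recent call last):
ValueError: max() iterable argument is empty
```

View pics/c1.png

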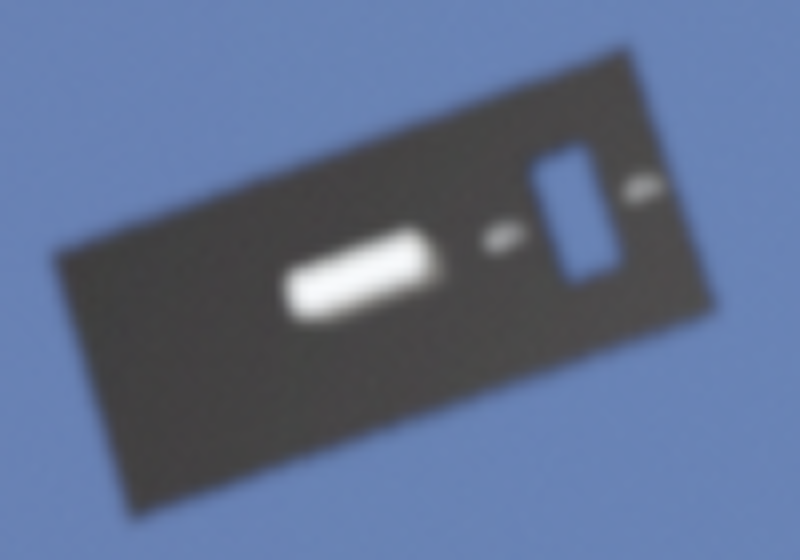

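View pics/c2.png

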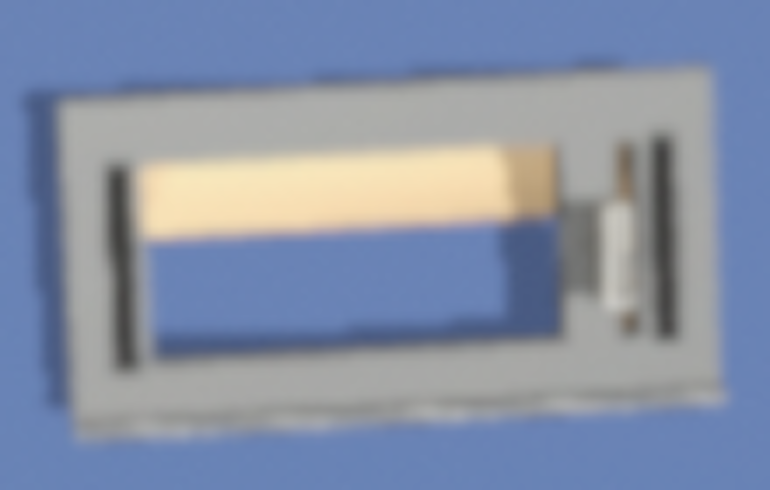

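View pics/c3.png

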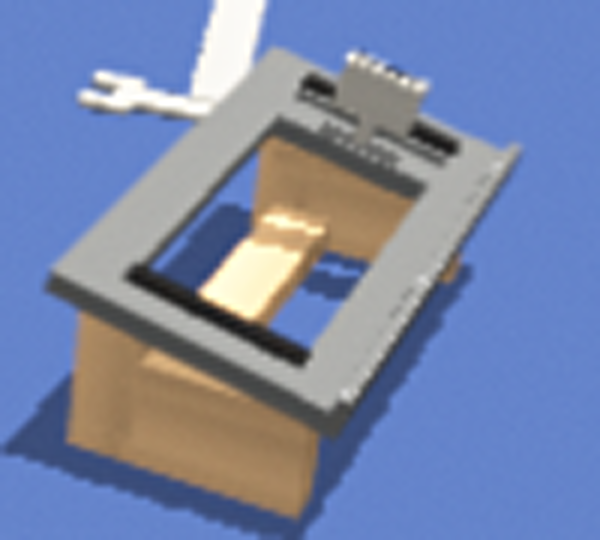

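View pics/c4.png

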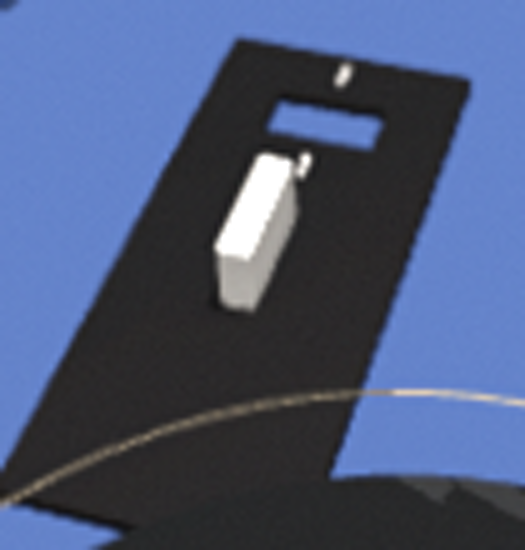

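```bash
python3 - <<'E'
from h import *
t=cv2.imread('pics/top0.png').astype(int)
print(t[220,140],t[200,140],t[240,290],t[215,290],t[205,300])
def rect(x0,y0,x1,y1,z,lab):
    m=np.zeros(t.shape[:2],np.uint8); m[y0:y1,x0:x1]=((t[...,0]-t[...,2])<45)[y0:y1,x0:x1]
    c=max(cv2.findContours(m,cv2.RETR_EXTERNAL,2)[0],key=cv2.contourArea); r=cv2.minAreaRect(c);b=cv2.boxPoints(r)
    print(lab,r); return b
b=rect(120,185,220,255,.006,'panel')
P=onz('top',b,.006);print(P.round(4),[np.linalg.norm(P[i]-P[i-1]).round(4) for i in range(4)],P.mean(0))
# slot, from crop c1 (scale 8, centres +.5)
f=lambda l:[(120+(x+.5)/8-.5,185+(y+.5)/8-.5) for x,y in l]
S=onz('top',f([(532,165),(585,145),(622,265),(572,283)]),.006);print('slot',S.round(4),S.mean(0).round(4))
I=onz('top',f([(502,237),(642,188)]),.006);print('idx',I.round(4))
H=onz('top',f([(290,282),(415,235),(432,268),(305,315)]),.038);print('handle',H.round(4),H.mean(0).round(4))
PC=onz('top',f([(55,252),(628,48),(715,312),(132,518)]),.006);print('corners',PC.round(4),PC.mean(0).round(4))
for i in range(4):print(np.linalg.norm(PC[i]-PC[i-1]).round(4),end=' ')
E
```

```text
[66 65 65] [181 130 105] [162 148 143] [167 169 168] [182 132 106]
panel ((166.96304321289062, 219.8953857421875), (34.94611740112305, 77.65803527832031), 70.55996704101562)
[[0.5806 0.3443 0.006 ]
 [0.6564 0.1144 0.006 ]
 [0.5539 0.0783 0.006 ]
 [0.4788 0.3044 0.006 ]] [np.float64(0.1093), np.float64(0.2421), np.float64(0.1087), np.float64(0.2382)] [0.56741886 0.21035244 0.006     ]
slot [[0.6115 0.1505 0.006 ]
 [0.6188 0.1299 0.006 ]
 [0.5722 0.1154 0.006 ]
 [0.5657 0.1346 0.006 ]] [0.592  0.1326 0.006 ]
idx [[0.5839 0.1619 0.006 ]
 [0.6017 0.1078 0.006 ]]
handle [[0.5651 0.2349 0.038 ]
 [0.5818 0.1877 0.038 ]
 [0.5694 0.1811 0.038 ]
 [0.5527 0.2289 0.038 ]] [0.5673 0.2081 0.038 ]
corners [[0.5813 0.3382 0.006 ]
 [0.6562 0.1135 0.006 ]
 [0.5536 0.0797 0.006 ]
 [0.4787 0.3047 0.006 ]] [0.5675 0.209  0.006 ]
0.1079 0.2369 0.108 0.2371
```

```bash
python3 - <<'E'
from h import *
ft=lambda l:[(270+(x+.5)/7-.5,200+(y+.5)/7-.5) for x,y in l]
fs=lambda l:[(280+(x+.5)/6-.5,155+(y+.5)/6-.5) for x,y in l]
a=np.radians(12); psi=np.radians(2); o=np.array([.45,-.15,.078])
for it in range(5):
    Rf=(R.from_euler('z',psi)*R.from_euler('y',-a)).as_matrix()
    def loc(n,l,h):
        return (onplane(n,l,o+h*Rf[:,2],Rf[:,2])-o)@Rf
    top=loc('top',ft([(58,100),(712,68)]),0)
    d=top[0]-top[1]; psi+=np.arctan2(-d[0],d[1])
    off=top.mean(0)-[.067,0,0]; o=o+Rf@off; o=o+Rf[:,2]*0; o-=Rf[:,0]*(o[2]-.078)/Rf[2,0]*0
    o[2]=.078
    print(np.degrees(psi),o,np.linalg.norm(d))
print('strips f,n',loc('top',ft([(118,165),(126,370),(663,135),(667,338)]),.005).round(4))
print('lip',loc('top',ft([(77,435),(722,400)]),.0).round(4),loc('top',ft([(77,435),(722,400)]),.008).round(4))
print('wing top',loc('top',ft([(605,205),(632,200),(637,308),(606,308)]),.041).round(4))
print('side corners far up(50,275), near up (277,48), far low(335,405) low near(518,150)')
print(loc('side',fs([(50,275),(277,48),(340,408),(518,150)]),0).round(4))
print(loc('side',fs([(350,58),(427,85)]),.041).round(4))
print('strip',loc('side',fs([(130,272),(305,360),(305,82),(458,150)]),.005).round(4))
print(tri(ft([(58,100)])[0],fs([(50,275)])[0]),tri(ft([(712,68)])[0],fs([(277,48)])[0]))
E
```

```text
1.3282438883599086 [ 0.50610048 -0.25880049  0.078     ] 0.26184326857116474
1.3287227873481455 [ 0.50722874 -0.25995089  0.078     ] 0.2646045865003742
1.328722445211591 [ 0.50725301 -0.25999278  0.078     ] 0.26466532007627136
1.3287224454560274 [ 0.50725352 -0.25999365  0.078     ] 0.26466660297087796
1.328722445455844 [ 0.50725353 -0.25999367  0.078     ] 0.26466663011001546
strips f,n [[ 0.0404  0.1098  0.005 ]
 [-0.0424  0.11    0.005 ]
 [ 0.0416 -0.1099  0.005 ]
 [-0.041  -0.1095  0.005 ]]
lip [[-0.0692  0.1304 -0.    ]
 [-0.0691 -0.1333 -0.    ]] [[-0.0672  0.1308  0.008 ]
 [-0.0671 -0.1308  0.008 ]]
wing top [[ 0.0203 -0.0757  0.041 ]
 [ 0.0217 -0.0864  0.041 ]
 [-0.0207 -0.0873  0.041 ]
 [-0.02   -0.0751  0.041 ]]
side corners far up(50,275), near up (277,48), far low(335,405) low near(518,150)
[[ 0.0651  0.136  -0.    ]
 [ 0.065  -0.1309 -0.    ]
 [-0.0655  0.126  -0.    ]
 [-0.0663 -0.1406 -0.    ]]
[[ 0.0181 -0.0753  0.041 ]
 [-0.0195 -0.0832  0.041 ]]
strip [[ 0.0383  0.1148  0.005 ]
 [-0.0434  0.1142  0.005 ]
 [ 0.0394 -0.1013  0.005 ]
 [-0.0428 -0.1045  0.005 ]]
(array([ 0.5697889 , -0.12640948,  0.08894849]), np.float64(0.00047568828580642566)) (array([ 0.57532586, -0.3914769 ,  0.09042308]), np.float64(0.001435969406581906))
```

Measurements agree with the given sizes:
- **Panel:** centre (0.567, 0.209), yaw 18.3°, slot distance 80 mm.
- **Frame:** origin (0.507, -0.260, 0.078), yaw 1.3°, strips at ±110 mm, wing at angle about 0.

Now I'll move above the handle.

Call:
carry_out(steps=[{"xyz": [2, -2, 0], "rot": [0, 0, -4]}, {"xyz": [5, -5.5, -1], "rot": [0, 0, -10]}, {"xyz": [8.5, -9.5, -2.5], "rot": [0, 0, -17]}, {"xyz": [12.5, -13.5, -4], "rot": [0, 0, -24]}, {"xyz": [16.5, -18, -6], "rot": [0, 0, -31]}, {"xyz": [20.5, -22.5, -8], "rot": [0, 0, -37]}, {"xyz": [24.5, -27, -10], "rot": [0, 0, -42]}, {"xyz": [28, -30.7, -11.5], "rot": [0, 0, -45]}, {"xyz": [29.8, -32.7, -12], "rot": [0, 0, -45.1]}, {"xyz": [29.8, -32.7, -12], "rot": [0, 0, -45.1]}], grip=1)

```text
t: 1.1
tool_pos: [0.5679, 0.2064, 0.114]
orientation: [3.101, 0.496, -0.002]
force: [-0.1, -0.5, 0.3]
opening: 0.093
```

```bash
python3 - <<'E'
from h import *
s=read_state();print(s['t'],s['tool_pos'],s['force'],R.from_rotvec(s['orientation']).as_matrix().round(4),s['q'].round(2))
cv2.imwrite('pics/s1.png',read_camera('side')[:,:,::-1])
E
```

```text
1.1 [0.56785053 0.20641356 0.11399392] [-0.11355542 -0.50366894  0.2972258 ] [[ 9.501e-01  3.118e-01 -1.400e-03]
 [ 3.118e-01 -9.501e-01 -1.000e-03]
 [-1.700e-03  5.000e-04 -1.000e+00]] [ 0.26  0.23  1.6  -0.    1.31 -0.05]
```

View pics/s1.png

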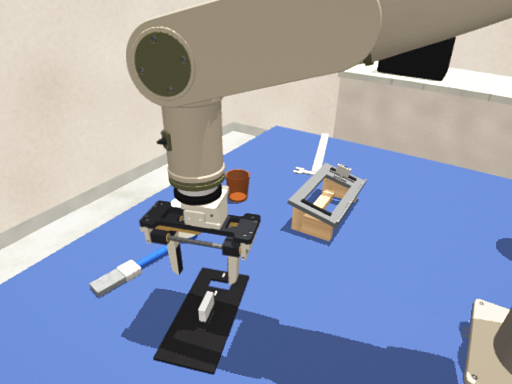

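Call:
carry_out(steps=[{"xyz": [0, 0, -1.5]}, {"xyz": [0, 0, -3.5]}, {"xyz": [0, 0, -5.5]}, {"xyz": [0, 0, -7]}, {"xyz": [0, 0, -8]}, {"xyz": [0, 0, -8.4]}, {"xyz": [0, 0, -8.4]}])

```text
validation failed for argument at $.st...
```

Call:
carry_out(steps=[{"xyz": [0, 0, -1.5], "rot": [0, 0, 0]}, {"xyz": [0, 0, -3.5], "rot": [0, 0, 0]}, {"xyz": [0, 0, -5.5], "rot": [0, 0, 0]}, {"xyz": [0, 0, -7], "rot": [0, 0, 0]}, {"xyz": [0, 0, -8], "rot": [0, 0, 0]}, {"xyz": [0, 0, -8.4], "rot": [0, 0, 0]}, {"xyz": [0, 0, -8.4], "rot": [0, 0, 0]}])

```text
t: 1.85
tool_pos: [0.5665, 0.2097, 0.0313]
orientation: [3.102, 0.5, -0.001]
force: [0.1, 0.0, -1.0]
opening: 0.0932
```

Call:
carry_out(steps=[{"xyz": [0, -0.1, -0.3], "rot": [0, 0, 0]}, {"xyz": [0, -0.1, -0.3], "rot": [0, 0, 0]}])

```text
t: 2.05
tool_pos: [0.5674, 0.2084, 0.0292]
orientation: [-3.102, -0.499, -0.002]
force: [0.6, 0.0, -0.2]
opening: 0.0928
```

Call:
carry_out(steps=[{"xyz": [0, 0, 0], "rot": [0, 0, 0]}, {"xyz": [0, 0, 0], "rot": [0, 0, 0]}, {"xyz": [0, 0, 0], "rot": [0, 0, 0]}, {"xyz": [0, 0, 0], "rot": [0, 0, 0]}, {"xyz": [0, 0, 0], "rot": [0, 0, 0]}, {"xyz": [0, 0, 0], "rot": [0, 0, 0]}, {"xyz": [0, 0, 0], "rot": [0, 0, 0]}, {"xyz": [0, 0, 0], "rot": [0, 0, 0]}], grip=0, force=35)

```text
t: 2.85
tool_pos: [0.5669, 0.2083, 0.0286]
orientation: [3.102, 0.499, -0.0]
force: [-0.5, 0.7, -0.4]
opening: 0.0337
```

Call:
carry_out(steps=[{"xyz": [0, 0, 0], "rot": [0, 0, 0]}, {"xyz": [0, 0, 0], "rot": [0, 0, 0]}, {"xyz": [0, 0, 0], "rot": [0, 0, 0]}, {"xyz": [0, 0, 0], "rot": [0, 0, 0]}, {"xyz": [0, 0, 0], "rot": [0, 0, 0]}])

```text
t: 3.35
tool_pos: [0.567, 0.2084, 0.0286]
orientation: [-3.102, -0.499, -0.0]
force: [1.0, 1.3, -1.0]
opening: 0.0135
```

Call:
carry_out(steps=[{"xyz": [0, 0, 0.5], "rot": [0, 0, 0]}, {"xyz": [0, 0, 1.5], "rot": [0, 0, 0]}, {"xyz": [0, 0, 3.5], "rot": [0, 0, 0]}, {"xyz": [0, 0, 6], "rot": [0, 0, 0]}, {"xyz": [0, 0, 9], "rot": [0, 0, 0]}, {"xyz": [0, 0, 12], "rot": [0, 0, 0]}, {"xyz": [0, 0, 15], "rot": [0, 0, 0]}, {"xyz": [0, 0, 17], "rot": [0, 0, 0]}, {"xyz": [0, 0, 17.5], "rot": [0, 0, 0]}, {"xyz": [0, 0, 17.5], "rot": [0, 0, 0]}])

```text
t: 4.35
tool_pos: [0.5674, 0.2085, 0.2048]
orientation: [-3.102, -0.499, -0.003]
force: [-0.0, -0.1, -3.2]
opening: 0.0136
```

```bash
python3 - <<'E'
from h import *
s=read_state();print(s['t'],s['tool_pos'],s['force'],s['wrist_torque'],s['opening'])
cv2.imwrite('pics/s2.png',read_camera('side')[:,:,::-1])
s=read_state()
psi=np.radians(1.33);Rf=(R.from_euler('z',psi)*R.from_euler('y',-12,degrees=True))
tgt=Rf*R.from_euler('x',180,degrees=True)
cur=R.from_rotvec(s['orientation'])
print('rot deg',np.degrees((tgt*cur.inv()).as_rotvec()))
o=np.array([.5072,-.26,.078])
for h in (.026,.028,.06,.09,.1): print(h,o+h*Rf.as_matrix()[:,2], (o+h*Rf.as_matrix()[:,2]-s['tool_pos'])*100)
E
```

```text
4.35 [0.56740918 0.20851503 0.20480495] [-0.03172892 -0.1222281  -3.20716848] [-0.08025884  0.03118675  0.02752337] 0.013622334222507847
rot deg [  2.05237112 -11.89188458 -16.87667624]
0.026 [ 0.50179575 -0.26012547  0.10343184] [ -6.48576866 -46.84197989  -9.97445764]
0.028 [ 0.50138004 -0.26013512  0.10538813] [ -6.52733979 -46.84294505  -9.77882812]
0.06 [ 0.49472866 -0.26028955  0.13668886] [ -7.19247796 -46.8583876   -6.6487558 ]
0.09 [ 0.48849299 -0.26043432  0.16603328] [ -7.81604499 -46.87286498  -3.714313  ]
0.1 [ 0.48641443 -0.26048258  0.17581476] [ -8.02390067 -46.87769078  -2.7361654 ]
```

View pics/s2.png

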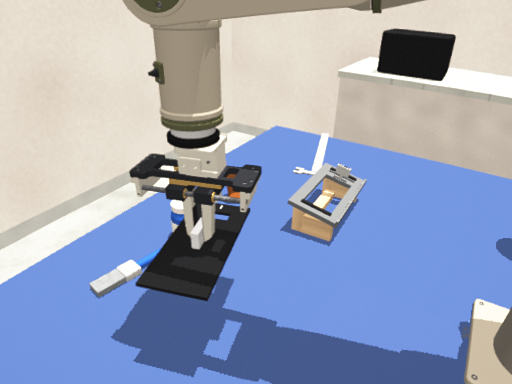

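Call:
carry_out(steps=[{"xyz": [-0.2, -1.5, 0], "rot": [0, 0, -0.5]}, {"xyz": [-0.8, -4.5, 0], "rot": [0.2, -1, -1.5]}, {"xyz": [-1.6, -9, 0], "rot": [0.4, -2.2, -3.2]}, {"xyz": [-2.4, -13.5, 0], "rot": [0.6, -3.5, -5]}, {"xyz": [-3.1, -18, 0], "rot": [0.8, -4.8, -6.8]}, {"xyz": [-3.9, -22.5, 0], "rot": [1, -6, -8.5]}, {"xyz": [-4.6, -27, 0], "rot": [1.2, -7.1, -10.1]}, {"xyz": [-5.4, -31.5, 0], "rot": [1.4, -8.2, -11.6]}, {"xyz": [-6.2, -36, 0], "rot": [1.6, -9.4, -13.3]}, {"xyz": [-6.8, -40, 0], "rot": [1.8, -10.5, -15]}])

```text
t: 5.4
tool_pos: [0.4967, -0.1938, 0.2018]
orientation: [-3.125, -0.084, -0.288]
force: [1.4, -0.1, -2.6]
opening: 0.0138
```

Call:
carry_out(steps=[{"xyz": [-0.6, -3.5, -1], "rot": [0.1, -0.8, -1]}, {"xyz": [-1, -6, -2], "rot": [0.2, -1.3, -1.8]}, {"xyz": [-1.2, -6.9, -2.7], "rot": [0.2, -1.4, -1.9]}, {"xyz": [-1.2, -6.9, -2.7], "rot": [0.2, -1.4, -1.9]}, {"xyz": [-1.2, -6.9, -2.7], "rot": [0.2, -1.4, -1.9]}])

```text
t: 5.9
tool_pos: [0.4864, -0.2597, 0.1758]
orientation: [-3.121, -0.035, -0.326]
force: [-0.7, -0.6, -2.9]
opening: 0.0135
```

```bash
cat >> h.py <<'E'
Rf=(R.from_euler('z',1.33,degrees=True)*R.from_euler('y',-12,degrees=True)); F=Rf.as_matrix(); O=np.array([.5072,-.26,.078])
def st():
    s=read_state(); cur=R.from_rotvec(s['orientation'])
    for k in (0,90,180):
        tgt=Rf*R.from_euler('z',k,degrees=True)*R.from_euler('x',180,degrees=True)
        print(k,'rot to go',np.degrees((tgt*cur.inv()).as_rotvec()).round(2))
    print(s['t'],'q',s['q'].round(2),'tcp in frame mm',((s['tool_pos']-O)@F*1000).round(2),'force in frame',(s['force']@F).round(2),'open',s['opening']*1000); return s
E
python3 - <<'E'
from h import *
st()
t=read_camera('top')[:,:,::-1];s=read_camera('side')[:,:,::-1]
cv2.imwrite('pics/t3.png',t);cv2.imwrite('pics/s3.png',s)
crop(t,260,170,400,290,5,'pics/t3c.png');crop(s,220,100,400,240,4,'pics/s3c.png')
E
```

```text
0 rot to go [-0.04 -0.06  0.02]
90 rot to go [-18.7   -0.51  88.07]
180 rot to go [  37.32    0.93 -176.05]
5.9 q [-0.67 -0.13  1.88  0.14  1.24 -0.73] tcp in frame mm [4.000e-02 7.400e-01 9.996e+01] force in frame [-1.26 -0.54 -2.68] open 13.532989254217911
```

View pics/t3c.png

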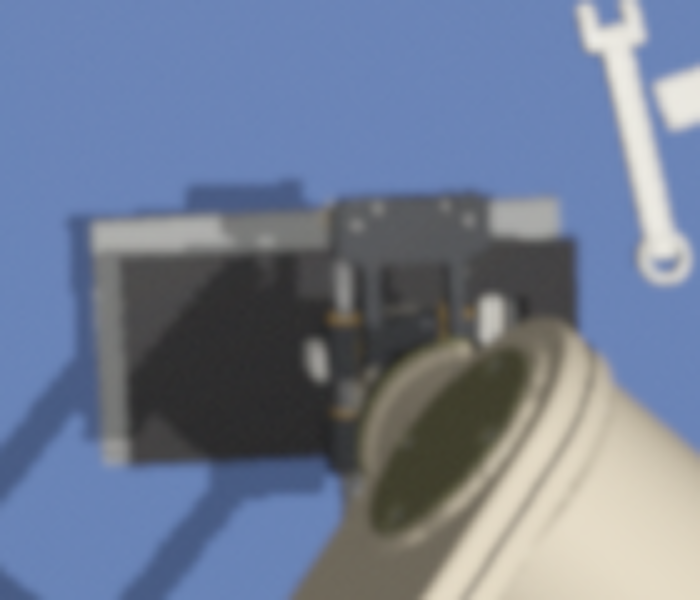

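View pics/s3c.png

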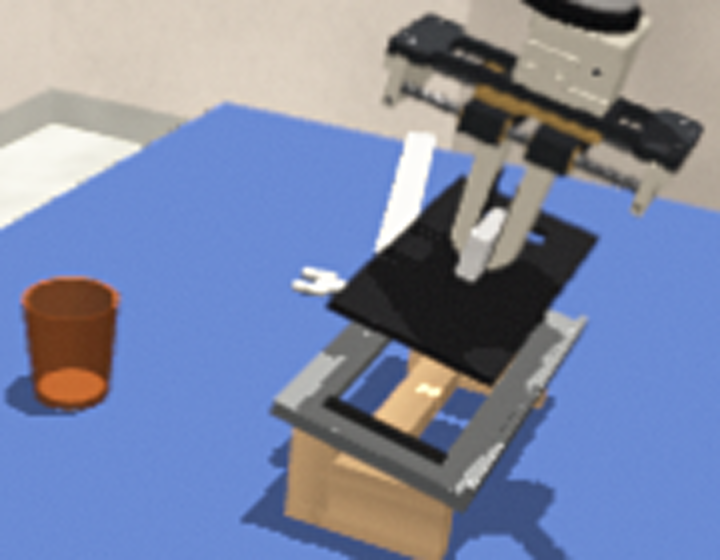

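```bash
python3 - <<'E'
from h import *
ft=lambda l:[(260+(x+.5)/5-.5,170+(y+.5)/5-.5) for x,y in l]
fs=lambda l:[(220+(x+.5)/4-.5,100+(y+.5)/4-.5) for x,y in l]
h=.0774
print(((onplane('top',ft([(122,255),(130,465),(576,240)]),O+h*F[:,2],F[:,2])-O)@F*1000).round(1))
print(((onplane('side',fs([(328,305),(492,384),(598,238)]),O+h*F[:,2],F[:,2])-O)@F*1000).round(1))
E
```

```text
[[  57.2  121.1   77.4]
 [ -53.2  121.5   77.4]
 [  53.2 -116.7   77.4]]
[[  53.4  128.    77.4]
 [ -54.2  127.3   77.4]
 [ -52.9 -113.4   77.4]]
```

Call:
carry_out(steps=[{"xyz": [0.1, -0.1, -0.6], "rot": [0, 0, 0]}, {"xyz": [0.3, -0.15, -1.4], "rot": [0, 0, 0]}, {"xyz": [0.48, -0.15, -2.25], "rot": [0, 0, 0]}, {"xyz": [0.48, -0.15, -2.25], "rot": [0, 0, 0]}, {"xyz": [0.48, -0.15, -2.25], "rot": [0, 0, 0]}])

```text
t: 6.5
tool_pos: [0.4915, -0.2617, 0.1534]
orientation: [-3.122, -0.036, -0.327]
force: [-0.3, -0.4, -3.2]
opening: 0.0137
```

```bash
python3 - <<'E'
from h import *
st()
s=read_camera('side')[:,:,::-1];cv2.imwrite('pics/s4.png',s)
crop(s,280,120,380,220,6,'pics/s4c.png')
t=read_camera('top')[:,:,::-1];cv2.imwrite('pics/t4.png',t);crop(t,270,190,390,280,6,'pics/t4c.png')
E
```

```text
0 rot to go [-0.01 -0.03  0.  ]
90 rot to go [-18.69  -0.46  88.04]
180 rot to go [  37.37    0.88 -176.07]
6.5 q [-0.67 -0.1   1.89  0.14  1.2  -0.73] tcp in frame mm [ 0.29 -1.34 77.03] force in frame [-0.92 -0.37 -3.06] open 13.741321459314682
```

View pics/s4c.png

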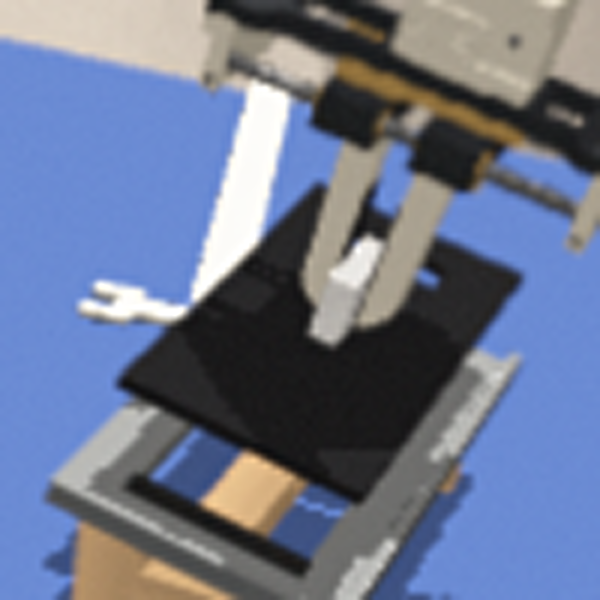

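View pics/t4c.png

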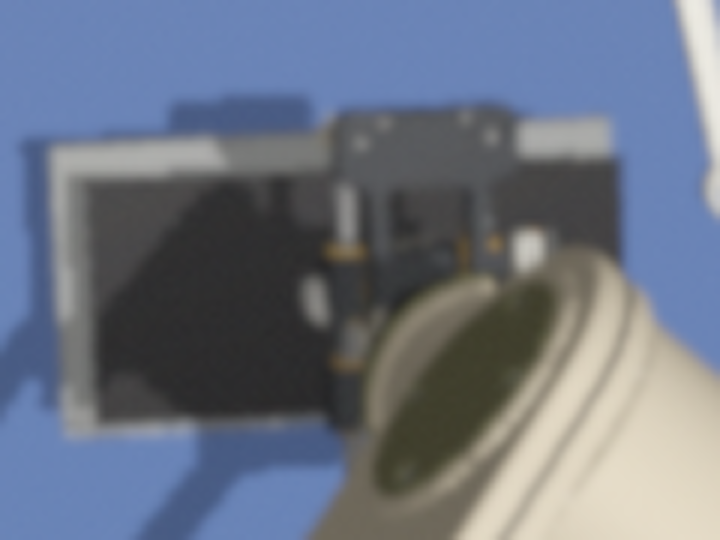

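```bash
python3 - <<'E'
from h import *
ft=lambda l:[(270+(x+.5)/6-.5,190+(y+.5)/6-.5) for x,y in l]
h=.0544
print(((onplane('top',ft([(88,180),(97,427),(621,158)]),O+h*F[:,2],F[:,2])-O)@F*1000).round(1))
print(((onplane('top',ft([(513,230),(547,230)]),O+h*F[:,2],F[:,2])-O)@F*1000).round(1))
print(((onplane('top',ft([(513,230),(547,230)]),O+.041*F[:,2],F[:,2])-O)@F*1000).round(1))
E
```

```text
[[  56.9  118.8   54.4]
 [ -53.9  119.3   54.4]
 [  54.9 -119.6   54.4]]
[[ 25.2 -69.7  54.4]
 [ 24.4 -85.1  54.4]]
[[ 23.1 -73.3  41. ]
 [ 22.3 -88.9  41. ]]
```

Call:
carry_out(steps=[{"xyz": [0.1, 0, -0.6], "rot": [0, 0, 0]}, {"xyz": [0.2, 0, -1.2], "rot": [0, 0, 0]}, {"xyz": [0.33, 0, -1.8], "rot": [0, 0, 0]}, {"xyz": [0.45, 0, -2.4], "rot": [0, 0, 0]}, {"xyz": [0.56, 0, -2.9], "rot": [0, 0, 0]}, {"xyz": [0.66, 0, -3.3], "rot": [0, 0, 0]}, {"xyz": [0.66, 0, -3.3], "rot": [0, 0, 0]}])

```text
t: 7.3
tool_pos: [0.498, -0.2618, 0.1202]
orientation: [-3.122, -0.036, -0.327]
force: [-0.1, -0.5, -2.5]
opening: 0.014
```

```bash
python3 - <<'E'
from h import *
st()
s=read_camera('side')[:,:,::-1];cv2.imwrite('pics/s5.png',s)
crop(s,280,120,380,220,6,'pics/s5c.png')
E
```

```text
0 rot to go [-0.   -0.03  0.02]
90 rot to go [-18.68  -0.46  88.06]
180 rot to go [  37.36    0.87 -176.06]
7.3 q [-0.66 -0.05  1.9   0.15  1.13 -0.73] tcp in frame mm [-0.25 -1.59 43.19] force in frame [-0.6  -0.52 -2.4 ] open 13.969668105632488
```

View pics/s5c.png

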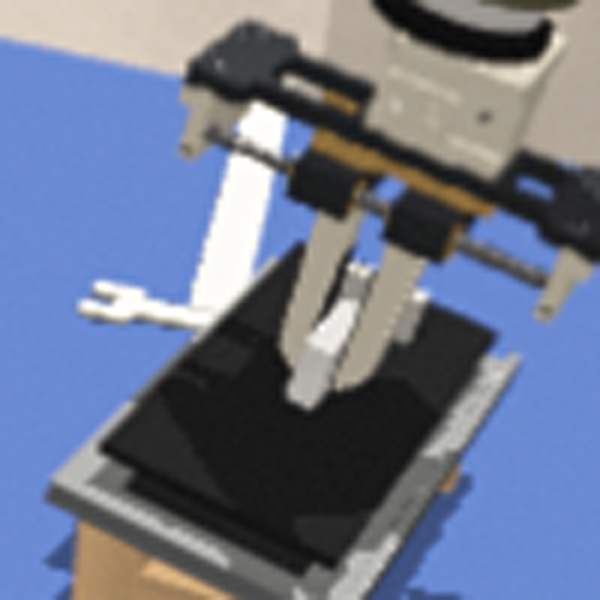

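The wing has come through the slot without contact. I'll set the panel down onto the strips.

Call:
carry_out(steps=[{"xyz": [0.06, 0, -0.3], "rot": [0, 0, 0]}, {"xyz": [0.12, 0, -0.6], "rot": [0, 0, 0]}, {"xyz": [0.18, 0, -0.85], "rot": [0, 0, 0]}, {"xyz": [0.23, 0, -1.05], "rot": [0, 0, 0]}, {"xyz": [0.23, 0, -1.05], "rot": [0, 0, 0]}, {"xyz": [0.23, 0, -1.05], "rot": [0, 0, 0]}])

```text
t: 7.95
tool_pos: [0.5006, -0.2621, 0.1106]
orientation: [-3.122, -0.036, -0.329]
force: [0.4, 0.4, -0.7]
opening: 0.0135
```

```bash
python3 - <<'E'
from h import *
st()
E
```

```text
0 rot to go [0.04 0.02 0.02]
90 rot to go [-18.69  -0.39  88.05]
180 rot to go [  37.44    0.8  -176.05]
7.95 q [-0.66 -0.03  1.91  0.15  1.11 -0.73] tcp in frame mm [ 0.28 -1.95 33.3 ] force in frame [ 0.24  0.36 -0.76] open 13.548882718355408
```

Call:
carry_out(steps=[{"xyz": [0.02, 0, -0.1], "rot": [0, 0, 0]}, {"xyz": [0.02, 0, -0.1], "rot": [0, 0, 0]}, {"xyz": [0.02, 0, -0.1], "rot": [0, 0, 0]}])

```text
t: 8.25
tool_pos: [0.5009, -0.2622, 0.1098]
orientation: [-3.123, -0.036, -0.329]
force: [0.0, -0.3, -1.3]
opening: 0.0138
```

Call:
carry_out(steps=[{"xyz": [0, 0, 0], "rot": [0, 0, 0]}, {"xyz": [0, 0, 0], "rot": [0, 0, 0]}, {"xyz": [0, 0, 0], "rot": [0, 0, 0]}, {"xyz": [0, 0, 0], "rot": [0, 0, 0]}, {"xyz": [0, 0, 0], "rot": [0, 0, 0]}], grip=0.4)

```text
t: 8.75
tool_pos: [0.5009, -0.2622, 0.1097]
orientation: [-3.123, -0.036, -0.329]
force: [0.4, 0.0, 0.2]
opening: 0.0371
```

Call:
carry_out(steps=[{"xyz": [-0.2, 0, 1], "rot": [0, 0, 0]}, {"xyz": [-0.6, 0, 3], "rot": [0, 0, 0]}, {"xyz": [-1.2, 0, 6], "rot": [0, 0, 0]}, {"xyz": [-1.7, 0, 8], "rot": [0, 0, 0]}, {"xyz": [-1.7, 0, 8], "rot": [0, 0, 0]}])

```text
t: 9.25
tool_pos: [0.4853, -0.2636, 0.1945]
orientation: [3.12, 0.036, 0.337]
force: [0.3, 0.1, 0.4]
opening: 0.037
```

```bash
python3 - <<'E'
from h import *
s=st()
S=read_camera('side')[:,:,::-1];cv2.imwrite('pics/s6.png',S)
crop(S,280,120,380,220,6,'pics/s6c.png')
t=read_camera('top')[:,:,::-1];cv2.imwrite('pics/t6.png',t);crop(t,270,190,390,280,6,'pics/t6c.png')
for h in (.033,.1): print(h,((O+F@np.array([0,-.080,h]))-s['tool_pos'])*100)
E
```

```text
0 rot to go [0.29 0.34 0.04]
90 rot to go [-1.874e+01  7.000e-02  8.801e+01]
180 rot to go [-37.94  -0.4  175.93]
9.25 q [-0.68 -0.15  1.86  0.14  1.27 -0.73] tcp in frame mm [  2.68  -3.13 118.52] force in frame [0.39 0.13 0.28] open 37.012482526853084
0.033 [ 1.69359699 -7.64939211 -8.42071713]
0.1 [ 0.30096395 -7.68172494 -1.8671282 ]
```

View pics/s6c.png

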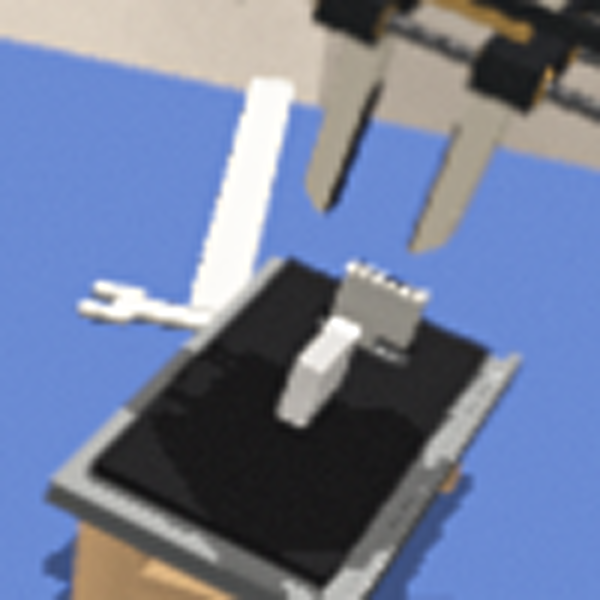

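View pics/t6c.png

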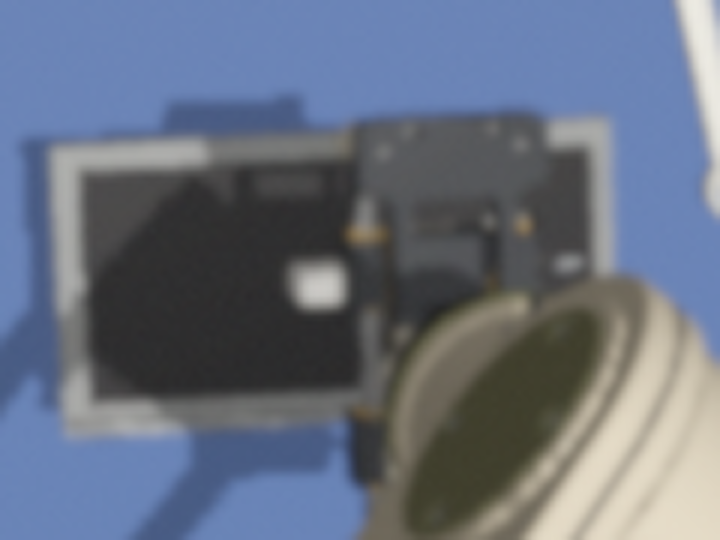

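Call:
carry_out(steps=[{"xyz": [0, -0.7, -0.2], "rot": [-0.8, 0, 3.9]}, {"xyz": [0, -1.5, -0.4], "rot": [-2.4, 0, 11.4]}, {"xyz": [0.1, -2.4, -0.6], "rot": [-4, 0, 18.9]}, {"xyz": [0.1, -3.4, -0.8], "rot": [-5.6, 0, 26.4]}, {"xyz": [0.2, -4.4, -1], "rot": [-7.2, 0, 33.9]}, {"xyz": [0.2, -5.4, -1.2], "rot": [-8.8, 0, 41.4]}, {"xyz": [0.3, -6.2, -1.4], "rot": [-10.4, 0, 48.9]}, {"xyz": [0.3, -7, -1.6], "rot": [-12, 0, 56.4]}, {"xyz": [0.3, -7.4, -1.8], "rot": [-13.6, 0, 63.9]}, {"xyz": [0.3, -7.7, -1.9], "rot": [-15.2, 0, 71.4]}], grip=0.3)

```text
t: 10.35
tool_pos: [0.486, -0.3387, 0.1682]
orientation: [2.396, 1.824, 0.248]
force: [0.4, -0.4, 0.0]
opening: 0.028
```

Call:
carry_out(steps=[{"xyz": [0, 0, 0], "rot": [-1.6, 0, 7.5]}, {"xyz": [0, 0, 0], "rot": [-3, 0, 14]}, {"xyz": [0, 0, 0], "rot": [-3.5, 0, 16.7]}, {"xyz": [0, 0, 0], "rot": [-3.5, 0, 16.7]}, {"xyz": [0, 0, 0], "rot": [-3.5, 0, 16.7]}])

```text
t: 10.85
tool_pos: [0.4864, -0.3386, 0.1693]
orientation: [2.091, 2.137, 0.217]
force: [-0.2, -0.1, -0.6]
opening: 0.0282
```

```bash
python3 - <<'E'
from h import *
s=st()
S=read_camera('side')[:,:,::-1];cv2.imwrite('pics/s7.png',S)
crop(S,280,80,400,220,4,'pics/s7c.png')
for h in (.033,.06,.1): print(h,((O+F@np.array([0,-.080,h]))-s['tool_pos'])*100)
E
```

```text
0 rot to go [ 18.56   0.09 -88.  ]
90 rot to go [ 0.12 -0.3   0.09]
180 rot to go [-18.39  -0.57  88.17]
10.85 q [-0.78  0.    1.76  0.15  1.24 -2.42] tcp in frame mm [ -3.15 -78.08  93.97] force in frame [-0.36 -0.08 -0.54] open 28.19596632152439
0.033 [ 1.58010509 -0.15515504 -5.89790457]
0.06 [ 1.01889476 -0.16818469 -3.25690605]
0.1 [ 0.18747205 -0.18748787  0.65568436]
```

View pics/s7c.png

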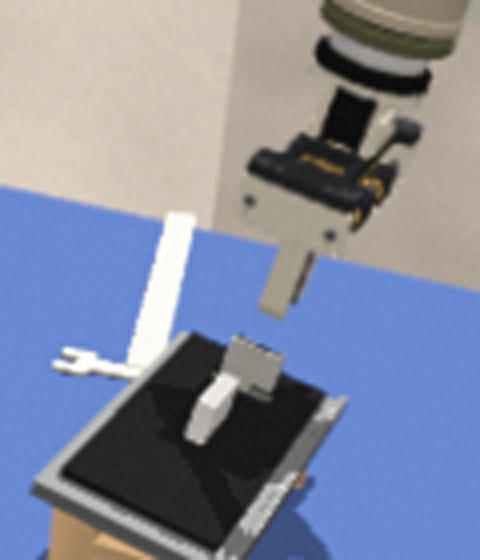

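Call:
carry_out(steps=[{"xyz": [0.3, -0.2, -0.7], "rot": [0, 0, 0]}, {"xyz": [0.7, -0.2, -2], "rot": [0, 0, 0]}, {"xyz": [1.0, -0.2, -3.3], "rot": [0, 0.2, 0]}, {"xyz": [1.2, -0.2, -4.2], "rot": [0, 0.2, 0]}, {"xyz": [1.4, -0.2, -5], "rot": [0, 0.2, 0]}, {"xyz": [1.55, -0.2, -5.7], "rot": [0, 0.2, 0]}, {"xyz": [1.55, -0.2, -5.7], "rot": [0, 0.2, 0]}, {"xyz": [1.55, -0.2, -5.7], "rot": [0, 0.2, 0]}])

```text
t: 11.7
tool_pos: [0.5024, -0.3412, 0.1137]
orientation: [2.089, 2.139, 0.213]
force: [-0.3, 0.3, 0.3]
opening: 0.0276
```

```bash
python3 - <<'E'
from h import *
s=st()
S=read_camera('side')[:,:,::-1];cv2.imwrite('pics/s8.png',S)
crop(S,280,80,400,220,4,'pics/s8c.png')
E
```

```text
0 rot to go [ 1.856e+01 -6.000e-02 -8.812e+01]
90 rot to go [ 0.22 -0.42 -0.01]
180 rot to go [-18.21  -0.59  88.09]
11.7 q [-0.76  0.09  1.77  0.15  1.14 -2.41] tcp in frame mm [  0.85 -81.02  36.27] force in frame [-0.2   0.31  0.36] open 27.572964566765528
```

View pics/s8c.png

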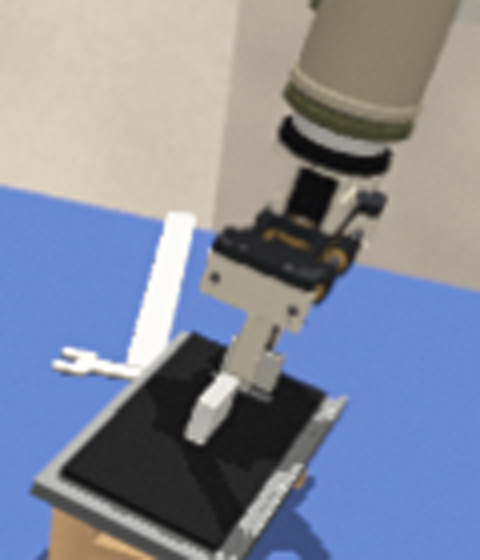

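Call:
carry_out(steps=[{"xyz": [0, 0.05, -0.3], "rot": [0, 0, 0]}, {"xyz": [0, 0.05, -0.3], "rot": [0, 0, 0]}])

```text
t: 11.95
tool_pos: [0.5023, -0.3407, 0.1107]
orientation: [2.089, 2.139, 0.213]
force: [-0.0, -0.4, 0.1]
opening: 0.0279
```

Call:
carry_out(steps=[{"xyz": [0, 0, 0], "rot": [0, 0, 0]}, {"xyz": [0, 0, 0], "rot": [0, 0, 0]}, {"xyz": [0, 0, 0], "rot": [0, 0, 0]}, {"xyz": [0, 0, 0], "rot": [0, 0, 0]}, {"xyz": [0, 0, 0], "rot": [0, 0, 0]}, {"xyz": [0, 0, 0], "rot": [0, 0, 0]}], grip=0, force=25)

```text
t: 12.55
tool_pos: [0.5024, -0.3399, 0.1108]
orientation: [2.09, 2.14, 0.214]
force: [-1.1, 5.2, 4.5]
opening: 0.0099
```

```bash
python3 - <<'E'
from h import *
s=st();print(s['wrist_torque'])
E
```

```text
0 rot to go [ 1.850e+01 -1.000e-02 -8.814e+01]
90 rot to go [ 0.15 -0.42 -0.03]
180 rot to go [-18.26  -0.66  88.06]
12.55 q [-0.76  0.1   1.77  0.16  1.13 -2.41] tcp in frame mm [  0.31 -79.76  33.46] force in frame [-0.03  5.2   4.57] open 9.903980699208702
[1.04108123 0.25998933 0.30197672]
```

Call:
carry_out(steps=[{"xyz": [0, 0.1, 0], "rot": [0.4, 0, -2]}, {"xyz": [0, 0.1, 0], "rot": [1.5, 0, -7]}, {"xyz": [0, 0.1, 0], "rot": [3, 0, -14]}, {"xyz": [0, 0.1, 0], "rot": [4.5, 0, -21]}, {"xyz": [0, 0.1, 0], "rot": [6, 0, -28]}, {"xyz": [0, 0.1, 0], "rot": [7.4, 0, -35]}, {"xyz": [0, 0.1, 0], "rot": [8.9, 0, -42]}, {"xyz": [0, 0.1, 0], "rot": [10.4, 0, -49]}, {"xyz": [0, 0.1, 0], "rot": [10.4, 0, -49]}])

```text
t: 13.45
tool_pos: [0.502, -0.3408, 0.1108]
orientation: [2.864, 1.075, 0.297]
force: [-2.1, -4.0, -0.1]
opening: 0.0099
```

```bash
python3 - <<'E'
from h import *
s=st();print(s['wrist_torque'])
E
```

```text
0 rot to go [  8.23  -0.05 -38.97]
90 rot to go [-10.29  -0.45  49.11]
180 rot to go [-28.83  -0.74 137.18]
13.45 q [-0.77  0.1   1.77  0.16  1.13 -1.54] tcp in frame mm [ -0.15 -80.62  33.52] force in frame [-2.18 -3.97  0.35] open 9.88926089481624
[-0.68988026  0.64003757 -0.16875861]
```

Turning freely with small forces, so I'll do the remaining 40°.

Call:
carry_out(steps=[{"xyz": [0, 0, 0], "rot": [1.5, 0, -7]}, {"xyz": [0, 0, 0], "rot": [3, 0, -14]}, {"xyz": [0, 0, 0], "rot": [4.5, 0, -21]}, {"xyz": [0, 0, 0], "rot": [6, 0, -28]}, {"xyz": [0, 0, 0], "rot": [7.4, 0, -35]}, {"xyz": [0, 0, 0], "rot": [8.3, 0, -39.1]}, {"xyz": [0, 0, 0], "rot": [8.3, 0, -39.1]}, {"xyz": [0, 0, 0], "rot": [8.3, 0, -39.1]}])

```text
t: 14.25
tool_pos: [0.5012, -0.341, 0.1105]
orientation: [-3.122, -0.042, -0.327]
force: [-6.5, -6.2, 1.5]
opening: 0.01
```

```bash
python3 - <<'E'
from h import *
s=st();print(s['wrist_torque'])
E
```

```text
0 rot to go [ 0.03 -0.05 -0.19]
90 rot to go [-18.63  -0.48  87.85]
180 rot to go [-37.29  -0.88 175.89]
14.25 q [-0.77  0.09  1.78  0.16  1.13 -0.86] tcp in frame mm [ -0.96 -80.88  33.48] force in frame [-6.21 -6.    2.87] open 9.989359439990245
[-0.82031634  1.38192737 -0.26405777]
```

Call:
carry_out(steps=[{"xyz": [-0.1, -0.1, 0.1], "rot": [0.1, 0, -0.6]}, {"xyz": [-0.1, -0.1, 0.1], "rot": [0.1, 0, -0.6]}, {"xyz": [-0.1, -0.1, 0.1], "rot": [0.1, 0, -0.6]}])

```text
t: 14.55
tool_pos: [0.501, -0.3411, 0.1106]
orientation: [-3.12, -0.025, -0.329]
force: [2.6, -5.5, -8.0]
opening: 0.0096
```

Call:
carry_out(steps=[{"xyz": [0, 0, 0], "rot": [0, 0, 0]}, {"xyz": [0, 0, 0], "rot": [0, 0, 0]}, {"xyz": [0, 0, 0], "rot": [0, 0, 0]}, {"xyz": [0, 0, 0], "rot": [0, 0, 0]}], grip=0.35)

```text
t: 14.95
tool_pos: [0.5015, -0.3406, 0.1118]
orientation: [-3.119, -0.021, -0.33]
force: [-0.2, -0.3, 0.3]
opening: 0.0322
```

Call:
carry_out(steps=[{"xyz": [-0.2, 0, 1], "rot": [0, 0, 0]}, {"xyz": [-0.6, 0, 3], "rot": [0, 0, 0]}, {"xyz": [-1.2, 1, 6], "rot": [0, 0, 0]}, {"xyz": [-1.7, 3, 8], "rot": [0, 0, 0]}, {"xyz": [-1.7, 6, 8], "rot": [0, 0, 0]}, {"xyz": [-1.7, 8, 8], "rot": [0, 0, 0]}, {"xyz": [-1.7, 8, 8], "rot": [0, 0, 0]}])

```text
t: 15.65
tool_pos: [0.4846, -0.2588, 0.1928]
orientation: [-3.119, -0.023, -0.331]
force: [0.4, -0.3, 0.1]
opening: 0.0329
```

```bash
python3 - <<'E'
from h import *
s=st()
S=read_camera('side')[:,:,::-1];cv2.imwrite('pics/s9.png',S)
crop(S,280,120,380,220,6,'pics/s9c.png')
t=read_camera('top')[:,:,::-1];cv2.imwrite('pics/t9.png',t);crop(t,270,190,390,280,6,'pics/t9c.png')
for h in (.028,.06,.1): print(h,((O+F@np.array([0,0,h]))-s['tool_pos'])*100)
E
```

```text
0 rot to go [-0.21  0.12  0.46]
90 rot to go [-18.98  -0.43  88.48]
180 rot to go [  37.49    1.04 -175.55]
15.65 q [-0.67 -0.16  1.86  0.14  1.27 -0.72] tcp in frame mm [  1.78   1.69 117.03] force in frame [ 0.39 -0.32 -0.01] open 32.857363838542554
0.028 [ 1.68032737 -0.12970881 -8.74532888]
0.06 [ 1.0151892  -0.14515135 -5.61525655]
0.1 [ 0.18376649 -0.16445454 -1.70266615]
```

View pics/s9c.png

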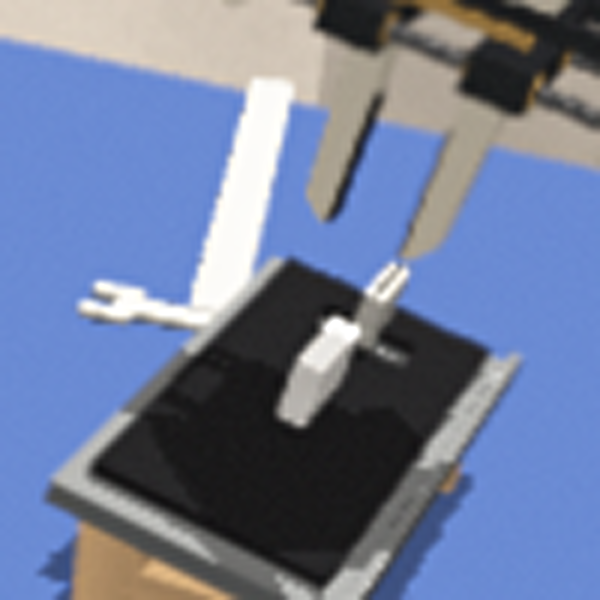

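View pics/t9c.png

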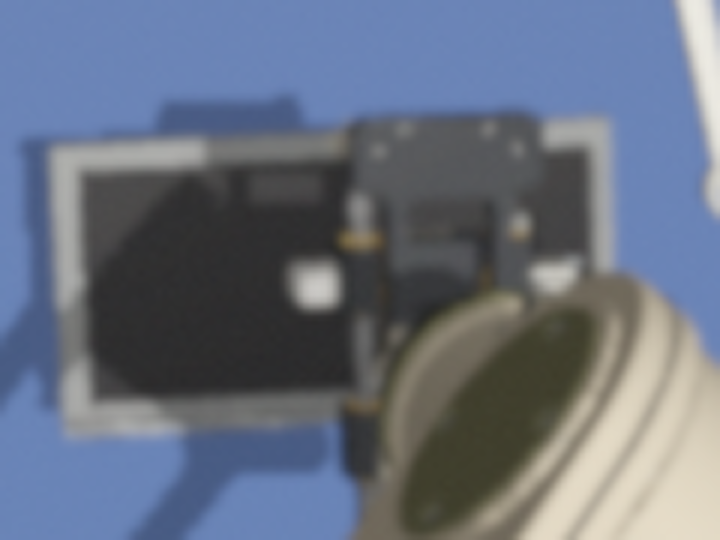

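The wing now lies along y. I'll swing the arm aside to check the groove against the index lines from above.

Call:
carry_out(steps=[{"xyz": [0, 2, 1], "rot": [0.2, 0, 0.5]}, {"xyz": [0, 6, 2], "rot": [0.2, 0, 0.5]}, {"xyz": [0, 10, 2], "rot": [0.2, 0, 0.5]}, {"xyz": [0, 14, 2], "rot": [0.2, 0, 0.5]}, {"xyz": [0, 18, 2], "rot": [0.2, 0, 0.5]}, {"xyz": [0, 21, 2], "rot": [0.2, 0, 0.5]}, {"xyz": [0, 22, 2], "rot": [0.2, 0, 0.5]}, {"xyz": [0, 22, 2], "rot": [0.2, 0, 0.5]}])

```text
t: 16.55
tool_pos: [0.4847, -0.0404, 0.2119]
orientation: [-3.115, -0.035, -0.329]
force: [-0.6, -1.1, -1.0]
opening: 0.0326
```

```bash
python3 - <<'E'
from h import *
s=st()
ts=[read_camera('top')[:,:,::-1].astype(float) for _ in range(4)];t=np.mean(ts,0).astype(np.uint8)
cv2.imwrite('pics/t10.png',t);crop(t,270,190,390,280,6,'pics/t10c.png');crop(t,340,215,375,250,17,'pics/t10d.png')
E
```

```text
0 rot to go [-0.4   0.06 -0.02]
90 rot to go [-19.07  -0.7   88.02]
180 rot to go [  37.49    1.49 -175.98]
16.55 q [-0.23 -0.39  2.02  0.06  1.31 -0.27] tcp in frame mm [ 10.78 220.09 134.6 ] force in frame [-0.81 -1.13 -0.83] open 32.62105657792546
```

View pics/t10c.png

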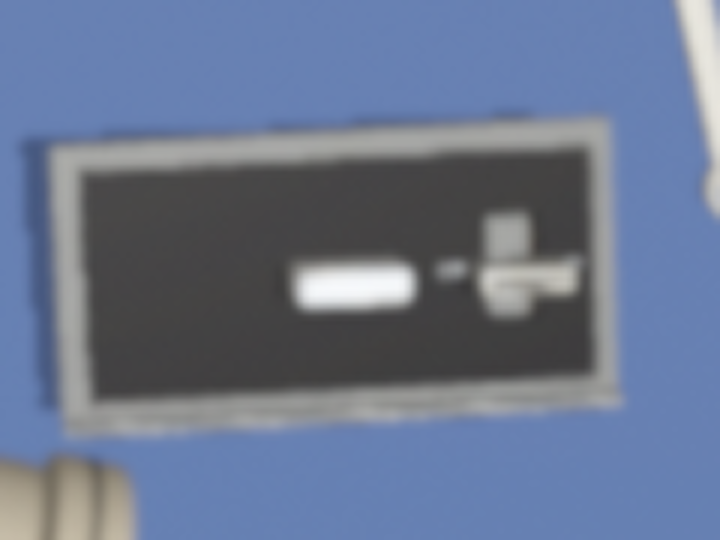

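View pics/t10d.png

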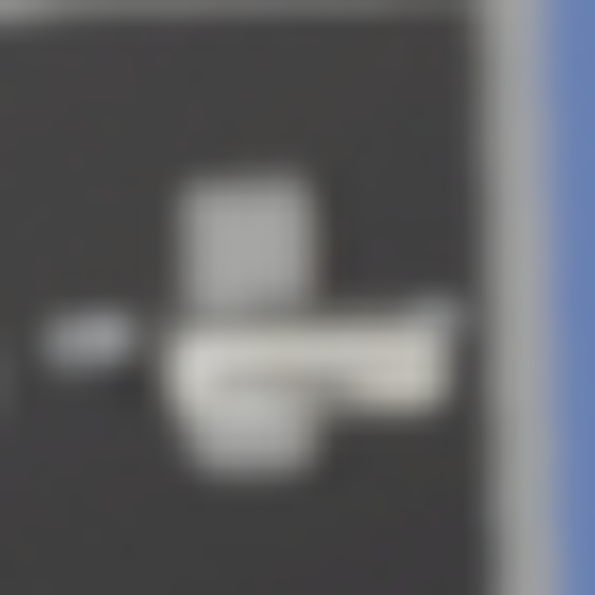

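```bash
python3 - <<'E'
from h import *
f6=lambda l:[(270+(x+.5)/6-.5,190+(y+.5)/6-.5) for x,y in l]
f17=lambda l:[(340+(x+.5)/17-.5,215+(y+.5)/17-.5) for x,y in l]
L=lambda l,h:((onplane('top',l,O+h*F[:,2],F[:,2])-O)@F*1000).round(1)
print('panel',L(f6([(82,172),(589,150),(596,376),(93,402)]),.009))
print('handle',L(f6([(297,268),(410,265),(413,302),(300,308)]),.041))
print('wing ends',L(f17([(172,335),(440,318),(447,408),(190,395),(172,375),(446,362)]),.041))
E
```

```text
panel [[  55.1  118.4    9. ]
 [  53.7 -119.     9. ]
 [ -53.3 -119.7    9. ]
 [ -52.9  117.7    9. ]]
handle [[ 10.9  25.5  41. ]
 [  9.6 -25.8  41. ]
 [ -7.3 -26.6  41. ]
 [ -7.3  24.8  41. ]]
wing ends [[ 6.600e+00 -5.790e+01  4.100e+01]
 [ 7.000e+00 -1.014e+02  4.100e+01]
 [-7.600e+00 -1.022e+02  4.100e+01]
 [-3.200e+00 -6.050e+01  4.100e+01]
 [ 2.000e-01 -5.770e+01  4.100e+01]
 [-1.000e-01 -1.022e+02  4.100e+01]]
```

The wing axis lies along the frame's y to within about 0.5°, and the panel is centred to within about 1 mm. Next I'll regrip the handle and press.

Call:
carry_out(steps=[{"xyz": [0, -2, 0], "rot": [-0.2, 0, 0]}, {"xyz": [0, -6, 0], "rot": [-0.3, 0, 0]}, {"xyz": [0, -10, 0], "rot": [-0.3, 0, 0]}, {"xyz": [0, -14, 0], "rot": [-0.3, 0, 0]}, {"xyz": [0, -18, -1], "rot": [-0.3, 0, 0]}, {"xyz": [0.1, -21, -2], "rot": [-0.3, 0, 0]}, {"xyz": [0.3, -22.1, -3.5], "rot": [-0.3, 0, 0]}, {"xyz": [0.4, -22.1, -3.8], "rot": [-0.3, 0, 0]}, {"xyz": [0.4, -22.1, -3.8], "rot": [-0.3, 0, 0]}])

```text
t: 17.65
tool_pos: [0.4874, -0.2619, 0.1727]
orientation: [-3.119, -0.03, -0.326]
force: [0.3, 0.6, 0.5]
opening: 0.0327
```

```bash
python3 - <<'E'
from h import *
s=st()
for h in (.031,.06): print(h,((O+F@np.array([0.001,-.0005,h]))-s['tool_pos'])*100)
E
```

```text
0 rot to go [-0.22 -0.06  0.19]
90 rot to go [-18.85  -0.62  88.24]
180 rot to go [  37.28    1.14 -175.86]
17.65 q [-0.67 -0.12  1.87  0.14  1.24 -0.73] tcp in frame mm [ 0.31 -1.47 96.7 ] force in frame [0.44 0.55 0.4 ] open 32.68354956419844
0.031 [ 1.43037343  0.13056978 -6.41216379]
0.06 [ 0.82759197  0.11657498 -3.57553575]
```

Call:
carry_out(steps=[{"xyz": [0.2, 0.1, -1], "rot": [-0.2, 0, 0.2]}, {"xyz": [0.5, 0.1, -2.2], "rot": [-0.2, 0, 0.2]}, {"xyz": [0.8, 0.1, -3.6], "rot": [-0.2, 0, 0.2]}, {"xyz": [1.1, 0.1, -4.9], "rot": [-0.2, 0, 0.2]}, {"xyz": [1.3, 0.1, -5.8], "rot": [-0.2, 0, 0.2]}, {"xyz": [1.4, 0.1, -6.3], "rot": [-0.2, 0, 0.2]}, {"xyz": [1.4, 0.1, -6.3], "rot": [-0.2, 0, 0.2]}])

```text
t: 18.35
tool_pos: [0.502, -0.2602, 0.1094]
orientation: [-3.122, -0.04, -0.327]
force: [0.5, 0.1, -0.2]
opening: 0.0324
```

```bash
python3 - <<'E'
from h import *
st()
E
```

```text
0 rot to go [ 0.01 -0.04 -0.13]
90 rot to go [-18.66  -0.48  87.91]
180 rot to go [-37.33  -0.9  175.96]
18.35 q [-0.65 -0.03  1.91  0.15  1.11 -0.73] tcp in frame mm [ 1.400e+00 -3.000e-02  3.183e+01] force in frame [ 0.46  0.07 -0.25] open 32.40480462044242
```

Call:
carry_out(steps=[{"xyz": [0, 0, 0], "rot": [0, 0, 0]}, {"xyz": [0, 0, 0], "rot": [0, 0, 0]}, {"xyz": [0, 0, 0], "rot": [0, 0, 0]}, {"xyz": [0, 0, 0], "rot": [0, 0, 0]}, {"xyz": [0, 0, 0], "rot": [0, 0, 0]}, {"xyz": [0, 0, 0], "rot": [0, 0, 0]}], grip=0, force=50)

```text
t: 18.95
tool_pos: [0.5025, -0.261, 0.111]
orientation: [-3.123, -0.039, -0.33]
force: [-0.1, -1.3, 1.2]
opening: 0.0139
```

Call:
carry_out(steps=[{"xyz": [0.02, 0, -0.1], "rot": [0, 0, 0]}, {"xyz": [0.04, 0, -0.2], "rot": [0, 0, 0]}, {"xyz": [0.06, 0, -0.3], "rot": [0, 0, 0]}, {"xyz": [0.06, 0, -0.3], "rot": [0, 0, 0]}, {"xyz": [0.06, 0, -0.3], "rot": [0, 0, 0]}])

```text
t: 19.45
tool_pos: [0.5031, -0.2609, 0.1081]
orientation: [-3.123, -0.04, -0.33]
force: [-2.9, -0.7, 5.5]
opening: 0.0133
```

```bash
python3 - <<'E'
from h import *
s=st();print(s['wrist_torque']@F)
E
```

```text
0 rot to go [ 0.1   0.07 -0.11]
90 rot to go [-18.67  -0.32  87.91]
180 rot to go [-37.49  -0.75 175.92]
19.45 q [-0.65 -0.03  1.9   0.15  1.1  -0.73] tcp in frame mm [ 2.24 -0.82 30.28] force in frame [-1.66 -0.6   6.01] open 13.319977173307992
[-0.22833771  0.53571288  0.03782445]
```

Call:
carry_out(steps=[{"xyz": [0, 0, -0.1], "rot": [0, 0, 0]}, {"xyz": [0, 0, -0.2], "rot": [0, 0, 0]}, {"xyz": [0, 0, -0.2], "rot": [0, 0, 0]}, {"xyz": [0, 0, -0.2], "rot": [0, 0, 0]}])

```text
t: 19.85
tool_pos: [0.5032, -0.261, 0.1079]
orientation: [-3.123, -0.04, -0.33]
force: [-14.0, 4.1, 21.2]
opening: 0.0139
```

```bash
python3 - <<'E'
from h import *
s=st();print(s['wrist_torque']@F)
E
```

```text
0 rot to go [ 0.11  0.08 -0.14]
90 rot to go [-18.67  -0.31  87.88]
180 rot to go [-37.5   -0.74 175.89]
19.85 q [-0.65 -0.03  1.9   0.15  1.1  -0.73] tcp in frame mm [ 2.23 -0.87 30.07] force in frame [-9.2   4.46 23.66] open 13.878981989090729
[0.76749831 1.7022429  0.01632523]
```

Call:
carry_out(steps=[{"xyz": [-0.08, 0.04, 0], "rot": [0, 0, 0]}, {"xyz": [-0.08, 0.04, 0], "rot": [0, 0, 0]}, {"xyz": [-0.08, 0.04, 0], "rot": [0, 0, 0]}, {"xyz": [-0.08, 0.04, 0], "rot": [0, 0, 0]}])

```text
t: 20.25
tool_pos: [0.5032, -0.261, 0.1079]
orientation: [3.123, 0.04, 0.333]
force: [-7.4, 1.5, 17.4]
opening: 0.014
```

```bash
python3 - <<'E'
from h import *
s=st();print(s['wrist_torque']@F)
S=read_camera('side')[:,:,::-1];cv2.imwrite('pics/s11.png',S);crop(S,280,130,380,220,7,'pics/s11c.png')
t=read_camera('top')[:,:,::-1];cv2.imwrite('pics/t11.png',t);crop(t,270,190,390,280,6,'pics/t11c.png')
s=st();print(s['wrist_torque']@F)
E
```

```text
0 rot to go [ 0.17  0.18 -0.12]
90 rot to go [-18.71  -0.18  87.88]
180 rot to go [-37.66  -0.65 175.86]
20.25 q [-0.65 -0.03  1.91  0.15  1.1  -0.73] tcp in frame mm [ 2.24 -0.86 30.13] force in frame [-3.59  1.67 18.54] open 14.000330172779014
[0.234687   0.95445413 0.03078969]
0 rot to go [ 0.16  0.18 -0.12]
90 rot to go [-18.71  -0.18  87.88]
180 rot to go [-37.66  -0.65 175.86]
20.35 q [-0.65 -0.03  1.91  0.15  1.1  -0.73] tcp in frame mm [ 2.25 -0.85 30.12] force in frame [-3.05  2.11 16.8 ] open 13.28086496859315
[0.32374453 0.93604676 0.01223556]
```

View pics/s11c.png

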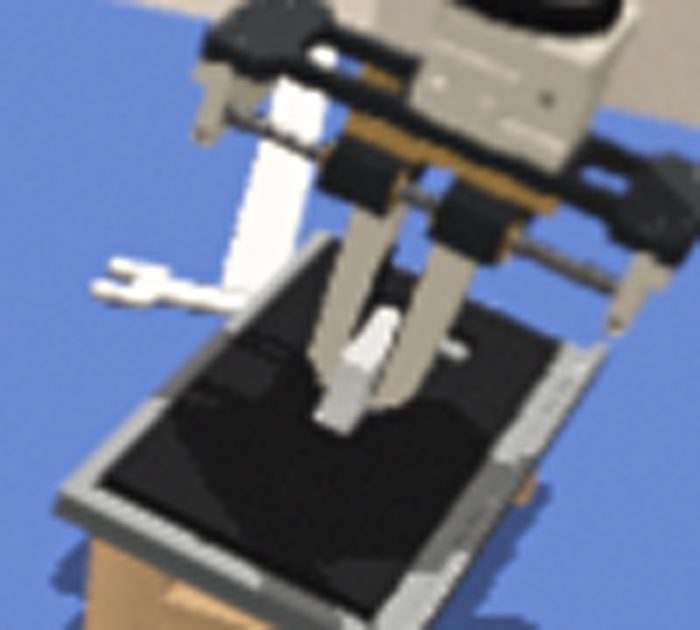

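View pics/t11c.png

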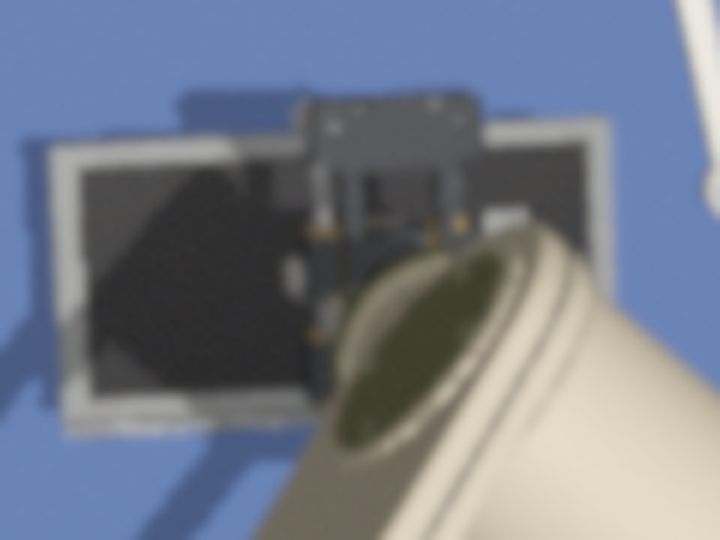

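Call:
carry_out(steps=[{"xyz": [-0.03, 0, -0.03], "rot": [0, 0, 0]}, {"xyz": [-0.03, 0, -0.03], "rot": [0, 0, 0]}, {"xyz": [-0.03, 0, -0.03], "rot": [0, 0, 0]}, {"xyz": [-0.03, 0, -0.03], "rot": [0, 0, 0]}, {"xyz": [-0.03, 0, -0.03], "rot": [0, 0, 0]}, {"xyz": [-0.03, 0, -0.03], "rot": [0, 0, 0]}])

```text
t: 20.95
tool_pos: [0.5031, -0.261, 0.1079]
orientation: [3.123, 0.04, 0.334]
force: [-6.0, 2.4, 17.9]
opening: 0.0139
```

```bash
python3 - <<'E'
from h import *
s=st();print(s['wrist_torque']@F)
ft=lambda l:[(270+(x+.5)/6-.5,190+(y+.5)/6-.5) for x,y in l]
print(((onplane('top',ft([(82,169),(587,144),(94,398)]),O+.006*F[:,2],F[:,2])-O)@F*1000).round(1))
f7=lambda l:[(280+(x+.5)/7-.5,130+(y+.5)/7-.5) for x,y in l]
# flushness: height of side-view panel edges given the panel's extents
print(((onplane('side',f7([(102,482),(372,618),(562,345)]),O+.006*F[:,2],F[:,2])-O)@F*1000).round(1))
E
```

```text
0 rot to go [ 0.17  0.22 -0.12]
90 rot to go [-18.73  -0.15  87.87]
180 rot to go [-37.71  -0.64 175.84]
20.95 q [-0.65 -0.03  1.91  0.15  1.1  -0.73] tcp in frame mm [ 2.24 -0.88 30.13] force in frame [-2.07  2.52 18.71] open 13.872864293694807
[0.39937691 0.82791567 0.03046831]
[[  56.1  118.1    6. ]
 [  56.2 -119.     6. ]
 [ -51.7  117.     6. ]]
[[  54.5  124.5    6. ]
 [ -52.8  123.6    6. ]
 [ -51.1 -117.1    6. ]]
```

Pressed at about 19 N, but the reaction sits a little toward the lower edge. I'll trim the tilt to centre it.

Call:
carry_out(steps=[{"xyz": [0, 0, 0], "rot": [0, 0.15, 0]}, {"xyz": [0, 0, 0], "rot": [0, 0.3, 0]}, {"xyz": [0, 0, 0], "rot": [0, 0.3, 0]}, {"xyz": [0, 0, 0], "rot": [0, 0.3, 0]}])

```text
t: 21.35
tool_pos: [0.5032, -0.261, 0.1079]
orientation: [3.124, 0.04, 0.326]
force: [-6.9, 2.9, 17.7]
opening: 0.0136
```

```bash
python3 - <<'E'
from h import *
s=st();print(s['wrist_torque']@F)
E
```

```text
0 rot to go [ 0.17 -0.08 -0.12]
90 rot to go [-18.51  -0.38  87.92]
180 rot to go [-37.26  -0.65 175.95]
21.35 q [-0.65 -0.02  1.9   0.14  1.1  -0.73] tcp in frame mm [ 2.27 -0.88 30.14] force in frame [-2.97  3.1  18.77] open 13.56268819390784
[0.42917819 0.46575685 0.07980559]
```

```bash
python3 - <<'E'
from h import *
S=read_camera('side')[:,:,::-1];cv2.imwrite('pics/s12.png',S);crop(S,280,130,380,220,7,'pics/s12c.png')
E
```

```text
(no output)
```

View pics/s12c.png

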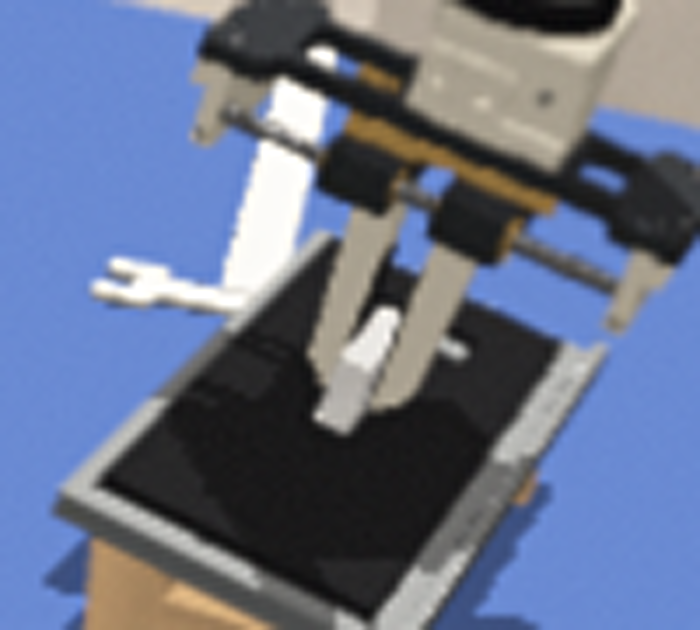

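The panel sits level on the rim: its far corners are at crop (102,482) and (372,618), and no gap is visible. I'm handing the job in.

```bash
python3 - <<'E'
from plant import *
print(close_job())
E
```

```text
the job is handed in; nothing more can be done
None
```

The job is handed in at about 21.4 s: the panel is on the frame, the fastener is turned, and the arm is still holding the panel pressed down. I picked the panel up by its handle and lowered it so the winged fastener came up through the slot without contact. I then turned the fastener 90° clockwise, gripped the handle again and pressed.

What the last checks showed:
- **Fastener:** from above, the wing axis lay along the frame's y to within about 0.5°. The groove itself was too blurred to line up directly, and the wing partly hid one index line, so this rests on the wing's direction.
- **Panel position:** after release it was centred within about 1 mm. After regripping and pressing it sat about 2 mm up the slope, inside the 5 mm play.
- **Flush:** the panel came to a firm stop after about 3 mm of travel, as expected. I was pushing with about 19 N along the frame's normal, with about 4 N sideways. After a small tilt trim the reaction was estimated to be within about 10 mm of the handle's centre, and no gap showed in the side view.
- **Disagreement:** the side camera placed points up to about 7 mm further along the frame's y than the top camera. I relied on the top camera and the contact forces.
- **Bystanders:** the jar, cup, brush and wrench were not touched, though I did not check each one again at the end.

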